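# Stand the slumped bottles back up

### The job

Two bottles have toppled sideways against the open tub, a trigger spray bottle on one side and a big jug on the other. Push each one back up with your fingertips so that it stands upright on its own base beside the tub, about where its foot is now: do not pick either of them up, slide them away or tip them over the other way. Leave all the other cleaning things standing where they are.

Things in the scene. Friction and masses are not known exactly. Their poses are not given: they have to be found in the camera images.
- tub: Open plastic tub, fixed, 360 x 240 mm over its rim (long side along its x), rim top 120 mm above the counter. Origin at the centre of its underside, x along its length away from the robot, y to its left. Scouring blocks under 55 mm lie in its near half, two small containers stand in its far end; the space above its middle, between the two slumped bottles, is open.
- spray: Trigger spray bottle, 250 mm tall, about 0.42 kg, nearly rectangular: body 94 mm wide (its x), 68 mm deep (its y), straight to 155 mm, shoulders to 190 mm, then neck and head. Origin at the centre of its underside, z up the bottle. At the start it leans 33 degrees over the tub's left (+y) side, on the lower edge of its -y face, with that face on the rim, and can pivot on that edge.
- spray_head (a point): Centre of the top of the spray bottle's head, on its axis, 250 mm above its underside. The head spans heights 210 to 250 mm, is 28 mm thick (y) and 80 mm long (x from -46 to 34 mm, nozzle to -x). At the start it hangs about 45 mm inside the tub's rim. Tilted less than about 20 degrees, the bottle drops back on its base by itself.
- jug: Big detergent jug, 235 mm tall, about 0.55 kg, nearly rectangular: body 130 mm wide (its x), 80 mm deep (its y), straight to 160 mm, shoulders to 195 mm, then a screw cap. Origin at the centre of its underside, z up the jug. At the start it leans 33 degrees over the tub's right (-y) side, on the lower edge of its +y face, with that face on the rim, and can pivot on that edge.
- jug_cap (a point): Centre of the top of the jug's round cap, on its axis, 235 mm above its underside. The cap is 49 mm in diameter, at heights 204 to 235 mm; a small loop handle is on the +x shoulder. At the start it hangs about 35 mm inside the tub's rim. Tilted less than about 24 degrees, the jug drops back on its base by itself.
- polish_can: Aerosol can, 58 mm in diameter, 195 mm tall, standing in the far end of the tub on its 5 mm floor, a bystander. Origin at the centre of its underside, z up its axis.
- flask: Small flat bottle, 58 x 46 x 180 mm, standing in the far end of the tub on its 5 mm floor, a bystander. Origin at the centre of its underside, z up its axis.
- insect_can: Aerosol can, 62 mm in diameter, 215 mm tall, standing on the counter beside the far half of the tub, a bystander. Origin at the centre of its underside, z up its axis.
- bleach: Round bottle with a spout, 74 mm in diameter, 250 mm tall, standing on the counter beside the far half of the tub, a bystander. Origin at the centre of its underside, z up its axis.
- tablets_jar: Round jar, 90 mm in diameter, 105 mm tall, out to the right of the tub, a bystander. Origin at the centre of its underside, z up its axis.
- brush: Scrubbing brush with a loop handle, 150 x 56 x 66 mm, out to the left of the tub, a bystander. Origin at the centre of its underside, z up its axis.
There are look-alikes about, which are no part of the job. What is shaped like the spray but red is not meant.

How it is judged:
At the end, for the whole second after the job is handed in: Both the spray bottle and the jug stand upright (within 4 degrees) on their own bases on the counter, at rest, each base within 55 mm of where it was at the start (angle between each of spray, jug's own z axis and vertical below 0.07 rad and height (world z) of each of spray, jug below 0.006 m and distance of each of spray, jug from where it was at the start of the episode below 0.055 m and linear speed of each of spray, jug below 0.02 m/s and angular speed of each of spray, jug below 0.1 rad/s); the robot touches nothing.
It fails at once if the spray bottle or the jug is lifted: the middle of its base is more than 45 mm above the counter (height (world z) of any of spray, jug above 0.045 m).
It fails at once if the spray bottle or the jug is carried or shoved away: its base is more than 80 mm from where it was (distance of any of spray, jug from where it was at the start of the episode above 0.08 m).
It fails at once if the spray bottle or the jug falls flat, more than 52 degrees from upright (angle between any of spray, jug's own z axis and vertical above 0.9 rad).
It fails at once if another container or the brush is displaced by more than 30 mm (distance of any of polish_can, flask, insect_can, bleach, tablets_jar, brush from where it was at the start of the episode above 0.03 m).
It fails at once if another container is knocked over (tilted by more than 20 degrees) (angle between any of polish_can, flask, insect_can, bleach, tablets_jar's own z axis and vertical above 0.35 rad).
It also fails if it takes over 58 s, if anything falls off the work surface, if the arm or the gripper's body presses on something with over 40 N, if the wrist force passes 120 N, or if a joint passes its speed limit or range.

### The arm

A 6-joint arm with a two-finger parallel gripper is mounted at the origin on the work surface. World frame = base frame: x ahead of the robot, y to its left, z up, the work surface at z = 0. Lengths are in m, angles in rad, forces in N, time in s.
With the tool pointing down it reaches from about 0.35 to 0.8 m from the base axis. Payload 7.3 kg.
Tool frame: the origin (TCP) lies between the finger pads; the fingertips stand 25 mm ahead of it and the grasp point (between the pads) lies 6 mm ahead of it (r.tip_extent is the distance from the TCP to the fingertips, in m); z points along the fingers, y is the line along which they close (so a half turn about z gives the same grasp; the last joint's range is limited). The gripper opens to 85 mm and grips with 20 to 120 N. Pads are 22 mm wide; open, the fingers measure 114 mm over their backs; the gripper's body (76 mm by 85 mm) begins 54 mm behind the grasp point. The pads swing forward as they close: fully open they stand 13 mm farther back than shut.
Start: joints at [-0.146, 0.342, 1.524, -0, 1.275, -0.146], TCP at [0.525, 0, 0.256] pointing down, gripper open.
Joint ranges: [-2.53, 2.53], [-0.77, 2.02], [0.04, 2.7], [-1, 4.14], [0.28, 2.66], [-3.11, 3.11]. Speed limits (rad/s): [2.57, 2.57, 3.14, 3.14, 3.14, 3.14].

### API

Orientations are given as a unit quaternion [x, y, z, w].
In Python, from workcell import r, command_gripper, optics gives the robot as it stands. The module is installed in compiled form; this text tells all that it offers. Calls block until the motion is done:
- r.reach(position, orientation): joint-space move of the TCP to a pose.
- r.move_straight(position, orientation=None, speed=0.15, max_force=None): straight line of the TCP; orientation=None keeps the orientation; speed is the mean speed in m/s. With max_force (N) it stops when the force on the tool has changed by that much, and returns True; else False.
- r.movej(angles): joint-space move.
- command_gripper(opening, force=None): finger opening in m; force is the grip in N (None keeps the last); returns when the fingers have stopped.
- r.hold(seconds).
- r.solve_ik(position, orientation): joint angles nearest the present ones, or None.
- r.read_state(): the state.
- optics.get_image(name): name is "scene" or "side" or "wrist"; returns (picture, depth): 400x640x3 uint8, red, green, blue; 400x640 float32, m along the optical axis (not along the pixel's ray), 0 where there is no reading.
- optics.camera_model(name): a dict with "K" (3x3 intrinsics, pixels), "k1" (the pictures are not rectified: a ray, as slopes to the right and down, at radius r is drawn at 1 + k1 r^2 times it, then the intrinsics apply), "R" (3x3) and "t" (3): a world point X has camera coordinates R X + t; the wrist camera has in their place "tool_from_camera" (4x4, takes a point from camera to tool coordinates, whose origin is the TCP and whose axes are the flange's). Camera axes: x right, y down, z forward; pixel columns grow to the right and rows downward; lengths in m; the calibration is good to about 2 mm. A picture is of the moment at which its call begins: read the wrist's pose just before it. camera_model takes no time and is no camera call.
A pose or a line that the arm cannot do raises r.PlanningError and nothing moves.
- r.finish_job(): hands the job in; it is judged then, once.
The state is a dict: "time_s": time; "joint_positions": joint angles; "dq": joint speeds; "tau": joint torques, N m; "eef_pos": TCP position; "eef_rot": TCP orientation; "contact_force": force on the tool from outside, world axes, zero at the start; "torque": the same for the moment, N m; "grip_width": finger opening in m; "grip_force": force on a finger pad.
Only numpy, scipy, OpenCV 4.12 (cv2) and the standard library are available. Lean on these libraries where they do the work, as an engineer would, in place of code of your own. Each camera call takes 0.05 s, during which the arm holds its last target. There are 200 camera calls.

## Working session

There is one attempt and no reset: what is moved stays moved. The work goes in short steps, each a Python script; the robot and the scene stay as the last script left them, time stands still between calls to the robot, and variables do not carry over. Pictures are saved under pics/ and viewed, at most 10 in all, crops included, and the job is handed in when it is done.

```bash
mkdir -p pics; cat > h.py <<'E'
import numpy as np, cv2
from workcell import r, command_gripper, optics
def cloud(name):
    img,d=optics.get_image(name); m=optics.camera_model(name)
    v,u=np.mgrid[0:400,0:640]; K=np.array(m["K"])
    p=cv2.undistortPoints(np.stack([u.ravel(),v.ravel()],1).astype(np.float64)[:,None],K,np.array([m["k1"],0,0,0.]))[:,0]
    P=np.c_[p,np.ones(len(p))]*d.reshape(-1,1)
    W=(P-np.array(m["t"]))@np.array(m["R"])
    W[d.ravel()==0]=np.nan
    return img,W.reshape(400,640,3)
E
python3 - <<'E'
from h import *
for n in("scene","side"):
    i,W=cloud(n); cv2.imwrite(f"pics/{n}0.png",i[:,:,::-1]); np.savez(f"{n}0.npz",i=i,W=W)
print(r.read_state())
E
```

```text
{'time_s': 0.1, 'joint_positions': array([-1.46007971e-01,  3.42658531e-01,  1.52490534e+00, -2.85177267e-05,
        1.27541615e+00, -1.46002957e-01]), 'dq': array([-0.00039345, -0.00374439, -0.0021173 , -0.00122559, -0.00065444,
       -0.0006202 ]), 'tau': array([ 1.46845858e-03, -4.34446299e+01, -2.46491075e+01, -2.49143095e-04,
        4.66253536e-03,  6.72989302e-06]), 'eef_pos': array([5.24678509e-01, 5.73948688e-05, 2.55698230e-01]), 'eef_rot': array([ 7.07105442e-01,  7.07107780e-01, -4.24870033e-04, -5.48512686e-04]), 'contact_force': array([ 0.24922349, -0.1956345 ,  0.15560953]), 'torque': array([ 0.00715446,  0.01579629, -0.02505069]), 'grip_force': 0.0, 'grip_width': 0.08495259168084444}
```

View pics/scene0.png

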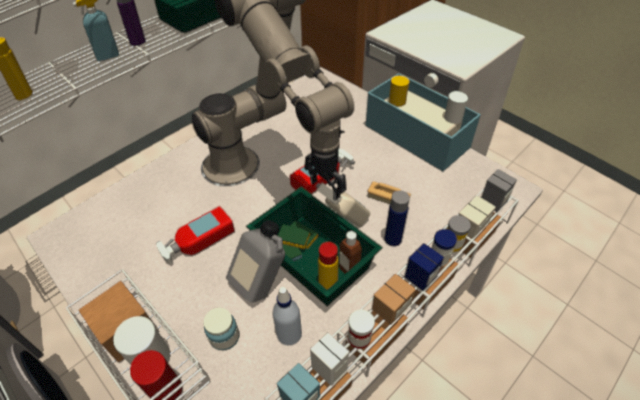

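View pics/side0.png

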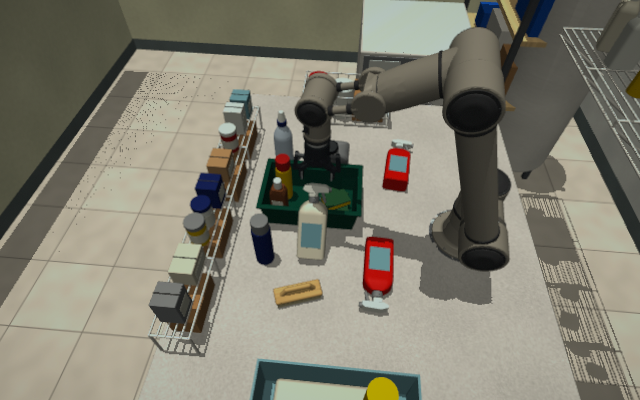

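The scene view shows the grey jug at about (257,262) and the cream spray at about (345,205), partly hidden by the gripper. The side view shows the spray at (312,225) with its head at (315,190). The green tub lies between them, and the red look-alikes lie flat.

```bash
python3 - <<'E'
from h import *
D={n:np.load(f"{n}0.npz") for n in("scene","side")}
def sel(n,box,f):
    i,W=D[n]['i'].astype(int),D[n]['W']; u0,v0,u1,v1=box
    I=i[v0:v1,u0:u1].reshape(-1,3);P=W[v0:v1,u0:u1].reshape(-1,3)
    k=f(I[:,0],I[:,1],I[:,2])&np.isfinite(P).all(1); return P[k]
def st(l,P): print(l,len(P),np.percentile(P,[1,5,50,95,99],axis=0).round(3).tolist() if len(P) else'')
green=lambda R,G,B:(G>R+15)&(G>B)
for n,b in(("scene",(240,180,385,305)),("side",(250,150,370,235))):
    P=sel(n,b,green); P=P[(P[:,2]>.11)&(P[:,2]<.13)]; st(n+" tubrim",P)
    c=cv2.minAreaRect(P[:,:2].astype(np.float32)); print(c)
def planefit(P):
    for _ in range(5):
        c=P.mean(0);n=np.linalg.svd(P-c,full_matrices=False)[2][2];d=(P-c)@n;P=P[abs(d)<max(.003,1.5*d.std())]
    return c,n*np.sign(n[2]),P
# spray front (+y top) face in side view ; jug in scene view
P=sel("side",(290,180,335,262),lambda R,G,B:R>110); st("spray",P)
P2=P[P[:,1]>0.1]; c,nn,q=planefit(P2); print("spray face",c,nn,len(q)); st("",q)
P=sel("scene",(225,222,290,302),lambda R,G,B:(abs(R-B)<30)&(R<150)&(R>40)); P=P[(P[:,2]>.01)&(P[:,1]<0.0)]; st("jug",P)
P2=P[P[:,1]<-.1]; c,nn,q=planefit(P2); print("jug face",c,nn,len(q)); st("",q)
for l,n,b in(("polish","scene",(318,240,340,292)),("flask","scene",(338,232,362,272)),("bleach","scene",(272,288,302,345)),("insect","scene",(384,190,410,246)),("cap","scene",(260,222,280,238)),("head","side",(302,182,330,197))):
    st(l,sel(n,b,lambda R,G,B:(~green(R,G,B))))
E
python3 - <<'E'
import cv2
a=cv2.imread('pics/scene0.png')[160:350,215:415];b=cv2.imread('pics/side0.png')[100:275,235:390]
cv2.imwrite('pics/c.png',cv2.hconcat([cv2.resize(a,(400,380),interpolation=2),cv2.resize(b,(388,380),interpolation=2)]))
E
```

```text
scene tubrim 1481 [[0.374, -0.2, 0.111], [0.378, -0.198, 0.114], [0.623, -0.083, 0.12], [0.727, 0.032, 0.124], [0.728, 0.035, 0.126]]
((0.550079345703125, -0.0821165144443512), (0.3599381744861603, 0.23788891732692719), 0.02096392586827278)
side tubrim 892 [[0.372, -0.194, 0.111], [0.374, -0.188, 0.112], [0.587, -0.013, 0.117], [0.723, 0.043, 0.121], [0.726, 0.045, 0.123]]
((0.5487441420555115, -0.03323063254356384), (0.35771632194519043, 0.32684195041656494), 0.5545899868011475)
spray 1488 [[0.451, 0.024, -0.007], [0.464, 0.03, -0.005], [0.535, 0.105, 0.109], [0.599, 0.171, 0.222], [0.608, 0.176, 0.229]]
spray face [0.52974368 0.14234364 0.08779825] [0.02004049 0.83735709 0.54628883] 497
 497 [[0.487, 0.1, 0.036], [0.489, 0.102, 0.039], [0.528, 0.155, 0.069], [0.57, 0.175, 0.151], [0.572, 0.176, 0.155]]
jug 2565 [[0.419, -0.342, 0.027], [0.438, -0.336, 0.046], [0.531, -0.261, 0.151], [0.556, -0.135, 0.206], [0.7, -0.096, 0.236]]
jug face [ 0.51271768 -0.27212483  0.14260056] [ 0.10790582 -0.78635089  0.60828334] 1397
 1397 [[0.442, -0.343, 0.047], [0.448, -0.339, 0.052], [0.516, -0.268, 0.158], [0.554, -0.226, 0.196], [0.555, -0.218, 0.203]]
polish 917 [[0.529, -0.166, 0.003], [0.588, -0.151, 0.007], [0.667, -0.135, 0.144], [0.685, -0.024, 0.203], [0.708, 0.009, 0.205]]
flask 764 [[0.576, -0.06, 0.004], [0.593, -0.057, 0.015], [0.667, -0.046, 0.115], [0.69, 0.02, 0.185], [0.7, 0.024, 0.188]]
bleach 1707 [[0.549, -0.361, -0.004], [0.577, -0.352, -0.002], [0.699, -0.324, 0.1], [0.723, -0.214, 0.232], [0.725, -0.197, 0.25]]
insect 1451 [[0.551, 0.129, -0.003], [0.564, 0.131, -0.001], [0.689, 0.15, 0.078], [0.714, 0.286, 0.217], [0.727, 0.342, 0.219]]
cap 287 [[0.392, -0.224, 0.064], [0.474, -0.219, 0.197], [0.499, -0.201, 0.215], [0.515, -0.173, 0.228], [0.528, -0.103, 0.231]]
head 295 [[0.482, -0.173, 0.007], [0.487, -0.17, 0.02], [0.525, 0.03, 0.218], [0.562, 0.041, 0.229], [0.589, 0.043, 0.232]]
```

View pics/c.png

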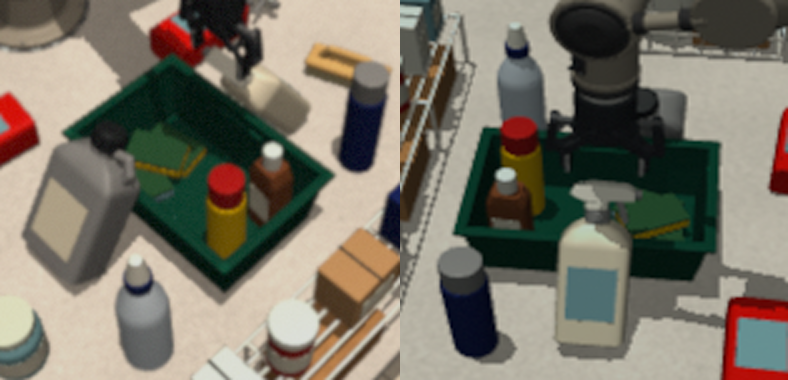

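Crops: the spray leans with its nozzle towards the robot, head at side pixel (317,188). The jug's dark cap is at scene pixel (270,228). The space between them over the tub is open. I'll push the spray first, with the fingers half open as a two-point pusher.

```bash
python3 - <<'E'
from h import *
D=np.load("scene0.npz");I=D['i'][220:240,258:284].reshape(-1,3).astype(int);P=D['W'][220:240,258:284].reshape(-1,3)
k=(I.max(1)<60)&(P[:,2]>.17)&(P[:,1]<-.13); print("cap",k.sum(),np.nanpercentile(P[k],[3,50,97],axis=0).round(3).tolist())
q=r.read_state()["eef_rot"]; q=np.array([.70710678,.70710678,0,0])
r.move_straight([.528,-.085,.29],q)
command_gripper(.035); e=r.tip_extent; print("tip",e)
go=lambda y,z,**k:r.move_straight([.528,y,z+e],q,**k)
go(-.085,.20)
print(go(-.03,.20,speed=.06,max_force=12))
print(go(.02,.207,speed=.035,max_force=12)); s=r.read_state();print(s['contact_force'],s['eef_pos'])
print(go(.072,.217,speed=.035,max_force=12)); s=r.read_state();print(s['contact_force'],s['eef_pos'],s['time_s'])
r.hold(.5)
i,W=cloud("side"); cv2.imwrite("pics/side1.png",i[:,:,::-1])
E
```

```text
cap 252 [[0.47, -0.217, 0.201], [0.497, -0.199, 0.217], [0.513, -0.172, 0.229]]
tip 0.025
False
False
[-0.5523428   0.96598196  0.28719587] [0.5279823  0.0198458  0.23194132]
False
[0.29538798 0.62776576 0.3761744 ] [0.52797823 0.07184125 0.24194923] 6.3083
```

View pics/side1.png

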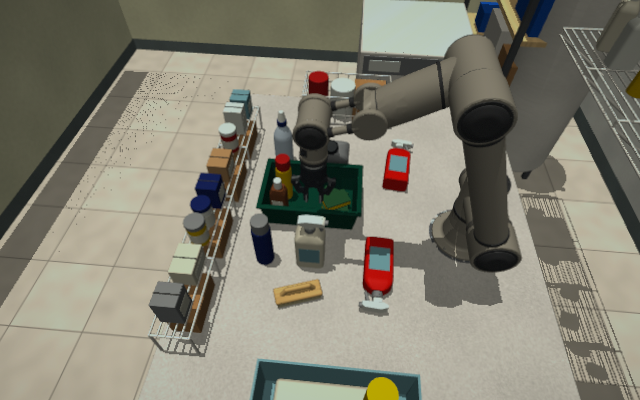

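The spray is now upright at about (311,240), clear of the gripper. Next is the jug.

```bash
python3 - <<'E'
from h import *
q=np.array([.70710678,.70710678,0,0]); e=.025
go=lambda x,y,z,**k:r.move_straight([x,y,z+e],q,**k)
go(.528,.0,.225); go(.494,-.09,.22); command_gripper(.028); go(.494,-.09,.183)
def s(): t=r.read_state();print(t['contact_force'].round(2),t['eef_pos'].round(3),t['time_s'])
print(go(.494,-.14,.183,speed=.06,max_force=15));s()
print(go(.499,-.19,.19,speed=.035,max_force=15));s()
print(go(.506,-.235,.203,speed=.035,max_force=15));s()
r.hold(.5); go(.5,-.08,.21); go(.5,-.08,.33); r.hold(.5); s()
for n in("scene","side"):
    i,W=cloud(n); cv2.imwrite(f"pics/{n}2.png",i[:,:,::-1]); np.savez(f"{n}2.npz",i=i,W=W)
    P=W.reshape(-1,3)
    for l,b in(("spray",(.45,.61,.08,.21)),("jug",(.41,.6,-.4,-.23))):
        k=(P[:,0]>b[0])&(P[:,0]<b[1])&(P[:,1]>b[2])&(P[:,1]<b[3])&(P[:,2]>.02)&(P[:,2]<.27)
        Q=P[k]
        for z0,z1 in((.03,.08),(.1,.15),(.215,.255)):
            m=Q[(Q[:,2]>z0)&(Q[:,2]<z1)]
            if len(m)>10: print(n,l,z0,len(m),np.percentile(m,[2,50,98],axis=0).round(3).tolist())
a=cv2.imread('pics/scene2.png')[160:350,215:415];b=cv2.imread('pics/side2.png')[100:275,235:390]
cv2.imwrite('pics/c2.png',cv2.hconcat([cv2.resize(a,(400,380),interpolation=2),cv2.resize(b,(388,380),interpolation=2)]))
E
```

```text
False
[-0.5   0.12 -0.22] [ 0.494 -0.14   0.208] 9.9083
False
[-0.75 -0.23 -0.1 ] [ 0.499 -0.19   0.215] 11.5083
False
[-0.68  0.16  0.32] [ 0.506 -0.235  0.228] 13.0083
[-0.27  0.63 -0.92] [ 0.5   -0.08   0.355] 16.1417
scene spray 0.03 287 [[0.489, 0.117, 0.032], [0.554, 0.121, 0.056], [0.577, 0.175, 0.078]]
scene spray 0.1 322 [[0.492, 0.117, 0.102], [0.557, 0.122, 0.126], [0.577, 0.175, 0.149]]
scene spray 0.215 296 [[0.479, 0.138, 0.217], [0.527, 0.146, 0.246], [0.563, 0.168, 0.254]]
scene jug 0.03 326 [[0.447, -0.36, 0.031], [0.552, -0.347, 0.056], [0.556, -0.289, 0.079]]
scene jug 0.1 380 [[0.446, -0.36, 0.101], [0.552, -0.349, 0.125], [0.555, -0.289, 0.149]]
scene jug 0.215 302 [[0.472, -0.343, 0.216], [0.499, -0.322, 0.233], [0.538, -0.298, 0.239]]
side spray 0.03 220 [[0.482, 0.173, 0.032], [0.526, 0.19, 0.055], [0.572, 0.193, 0.079]]
side spray 0.1 266 [[0.482, 0.176, 0.102], [0.525, 0.189, 0.126], [0.57, 0.193, 0.149]]
side spray 0.215 352 [[0.477, 0.142, 0.218], [0.521, 0.164, 0.243], [0.561, 0.172, 0.249]]
side jug 0.03 274 [[0.427, -0.287, 0.035], [0.488, -0.276, 0.059], [0.552, -0.271, 0.079]]
side jug 0.1 312 [[0.428, -0.29, 0.101], [0.488, -0.279, 0.125], [0.553, -0.274, 0.149]]
side jug 0.215 15 [[0.466, -0.313, 0.216], [0.47, -0.306, 0.221], [0.477, -0.296, 0.232]]
```

View pics/c2.png

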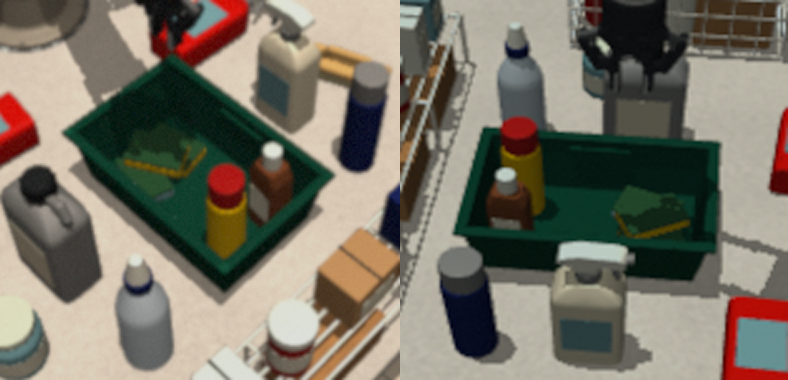

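Both bottles stand upright, with matching face positions at the low and high slices. The other items are where they were, and the gripper is clear of everything.

```bash
python3 -c "
from h import *
print(r.finish_job())"
```

```text
the job is handed in; nothing more can be done
None
```

I pushed the spray bottle and the jug back up, and both stand upright beside the tub about where their feet were. The last camera check showed nothing else disturbed. I handed the job in, but no verdict came back.

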